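# Turn a stone casting mould over and hold it up for inspection

### The arm

A 7-joint arm with a two-finger parallel gripper is mounted at the origin on the work surface. World frame = base frame: x ahead of the robot, y to its left, z up, the work surface at z = 0. Lengths are in m, angles in degrees, forces in N, time in s.
With the tool pointing down it reaches from about 0.425 to 1.025 m from the base axis. Payload 9.4 kg.
Tool frame: the origin (TCP) lies at the very end of the fingers, on their centre line; the grasp point (between the pads) lies 19 mm behind it (r.grasp_offset is the distance from the TCP to the grasp point, in m); z points along the fingers, y is the line along which they close (so a half turn about z gives the same grasp; the last joint's range is limited). The gripper opens to 85 mm and grips with 20 to 120 N. Pads are 22 mm wide; open, the fingers measure 114 mm over their backs; the gripper's body (76 mm by 85 mm) begins 54 mm behind the grasp point. The pads swing forward as they close: fully open they stand 13 mm farther back than shut.
Start: joints at [-78.192, 34.337, -0.143, 91.639, 0.103, 54.024, -4.572], TCP at [0.202, 0.696, 0.231] pointing down, gripper open.
Joint ranges: [-147.43, 147.43], [-19.82, 112.94], [-74.19, 73.91], [6.32, 146.72], [-59.91, 239.91], [6.04, 106.73], [-150.56, 150.56]. Speed limits (degrees/s): [127.2, 127.2, 172.46, 172.46, 180, 180, 180].

### API

Orientations are given as a 3x3 rotation matrix whose columns are the frame's x, y, z axes.
In Python, from cell import r gives the robot as it stands.
- The arm moves only by the shell command python3 -m inch 'ROWS'. ROWS is JSON, a list that holds one entry, the list of rows, each a list of 7 numbers: the turn, a rotation vector about the world's x, y, z in degrees, then the shift along the world's x, y, z in cm, then the closure, from 0 (fully open) to 1 (shut). In form: [[[wx, wy, wz, dx, dy, dz, claw], ...]]. A call has 1 to 10 rows; each row is the pose to reach, as a shift and turn from the pose commanded when the call began; what a row does not reach only later rows make up. A row lasts 1/12 s, in which the tool goes at most 41.7 mm and 7.16 degrees, less where a joint would pass 70% of its speed; a pose out of reach is approached as far as the arm can. A call with a gripper value outside its range is refused whole. The fingers move at their own pace and stop on an object; the grip force is fixed at half the most. Time passes only in rows, so rows that repeat a pose let the fingers close. It gives the time, the measured TCP pose, the force, the opening and the grip force at its end, in the units of the state.
- r.observe(): the state, without advancing time (a new reading comes with each control period).
- r.snapshot(name): name is "scene" or "top" or "wrist"; returns a dict with "image" (384x512x3 uint8, red, green, blue), "vfov" (degrees; the focal length in pixels is half the picture's height over the tangent of half this angle, whatever the lens; pixels are square), "cx", "cy" (the principal point, pixels), "extrinsics" (4x4, takes a point from camera to world coordinates); the wrist camera has in their place "hand_eye" (4x4, takes a point from camera to tool coordinates, whose origin is the TCP and whose axes are the flange's). Camera axes: x right, y down, z forward; pixel columns grow to the right and rows downward; lengths in m; the calibration is good to about 2 mm. A picture is of the moment at which its call begins: read the wrist's pose just before it. There is no depth.
- r.finish_job(): hands the job in; it is judged then, once.
Trained networks look in a picture, given as the dict that the camera call returned (one of the last four; its "shot" number tells which), for a name from the list of things; names that differ only in an ending like _2 or _b are one class to them, and where a whole thing is asked for, a point or a joint stands for the part that bears it (a point fixed in the world has none). Each returns a list of dicts, best first, with "confidence" (0 to 1); they miss things now and then, are a little off and sometimes report something else, mostly with a low value. They report only what shows in the picture. A call takes as long as a camera call. They do not tell look-alikes from the thing itself.
- r.masks_of(picture, query): "region" (384x512 bool, what is visible of it).
- r.mark_of(picture, query): "at" ([x, y, z] in m, in the coordinates of the camera as it stood for that picture, good to about 4 mm: a listed point, or the origin of a listed thing).
The state is a dict: "time_s": time; "joint_positions": joint angles; "joint_velocities": joint speeds; "tau": joint torques, N m; "ee_pos": TCP position; "orientation": TCP orientation; "contact_force": force on the tool from outside, world axes, zero at the start; "ft_torque": the same for the moment, N m; "width": finger opening in m; "grasp_force": force on a finger pad.
Only numpy, scipy, OpenCV 4.12 (cv2) and the standard library are available. Lean on these libraries where they do the work, as an engineer would, in place of code of your own. Each camera call takes 0.05 s, during which the arm holds its last target. There are 200 camera calls.

### The job

The stone half of the axe-casting mould lies carved face down on the foam pad of the work tray. Turn it over and hold it up with its carved face upwards, level and still, about a hand's breadth (10 cm) above the pad, so that it can be examined; finish while still holding it there, over the pad. It is an old find: never let it drop or topple, and leave the axe head on the pad, the bowl and the bottle where they are.

Things in the scene. Friction and masses are not known exactly. Their poses are not given: they have to be found in the camera images.
- mould: Half of a two-piece casting mould: a rectangular sandy-brown stone block 72 mm long (its x), 58 mm wide (its y), 30 mm thick (its z), 0.21 to 0.33 kg; the only rectangular block on the pad. Origin: centre of the CARVED face. Its z axis points from there to the plain back: up at the start (carved face down), straight down at the end.
- mould_mid (a point): The middle of the mould block, 15 mm in from the carved face. The carving is an axe-shaped hollow 10 mm deep, open at the block's -x end. The long sides, 58 mm apart, are flat and solid; the block stands steadily by itself on either 58 x 30 mm end, and rocks back upright from up to about 18 degrees.
- tray: Shallow aluminium tray 280 mm (x) by 380 mm (y), rim 19 mm high, which does not move, filled by a flat grey firm foam pad 250 x 350 mm whose top is 22 mm above the bench, above the tray's rim. Origin: centre of the tray's underside, on the bench; z up.
- axe: Green-brown bronze axe head, 68 x 44 x 18 mm, lying flat at the -y end of the pad. Origin: centre of its underside; x points along it to the cutting edge. To be left alone.
- bowl: Small brown bronze bowl, 124 mm across, 62 mm high, on the bench beside the tray. Origin: centre of its underside. To be left alone.
- bottle: Closed amber glass bottle, 72 mm across, about 170 mm high, on the bench beside the tray. Origin: centre of its underside. To be left alone.
Mind the look-alikes: they are no part of the job. Several things have the shape of the mould; the one meant has the colours described above.

How it is judged (in metres and radians):
At the end, for the whole second after the job is handed in: The mould is in the gripper's fingers, touching nothing else, carved face up and level within 8 degrees, its middle over the foam pad and 63 to 178 mm above the pad's top, still (under 20 mm/s and 0.15 rad/s); the axe head, bowl and bottle are within 30 mm of where they stood (angle between mould's own z axis and vertical above 3.0016 rad and z of mould_mid in the frame of tray between 0.085 and 0.2 m and x of mould_mid in the frame of tray between -0.125 and 0.125 m and y of mould_mid in the frame of tray between -0.175 and 0.175 m and contact force between mould and the fingers above 2 N and contact force between mould and tray below 0.1 N and contact force between mould and axe below 0.1 N and linear speed of mould below 0.02 m/s and angular speed of mould below 0.15 rad/s and distance of each of axe, bowl, bottle from where it was at the start of the episode below 0.03 m); the arm keeps its last pose, push and grip.
It fails at once if the mould drops through the air, out of the fingers (linear speed of mould above 0.7 m/s and contact force between mould and the fingers below 0.2 N).
It fails at once if the mould topples over by itself (angular speed of mould above 7 rad/s and contact force between mould and the fingers below 0.2 N).
It fails at once if the axe head, the bowl or the bottle is displaced by more than 30 mm (distance of any of axe, bowl, bottle from where it was at the start of the episode above 0.03 m).
It also fails if it takes over 64 s, if anything falls off the work surface, if the arm or the gripper's body presses on something with over 40 N, if the wrist force passes 120 N, or if a joint passes its speed limit or range.

## Working session

There is one attempt and no reset: what is moved stays moved. The work goes in short steps, Python scripts to look and compute and a shell command to move; the robot and the scene stay as the last step left them, time stands still between calls to the robot, and variables do not carry over. Pictures are saved under pics/ and viewed, at most 10 in all, crops included, and the job is handed in when it is done.

```bash
mkdir -p pics
cat > h.py <<'E'
import numpy as np,cv2
from cell import r
def f(s): return s['image'].shape[0]/2/np.tan(np.radians(s['vfov'])/2)
def ext(s):
    if 'extrinsics' in s: return np.array(s['extrinsics'])
    o=r.observe();T=np.eye(4);T[:3,:3]=o['orientation'];T[:3,3]=o['ee_pos'];return T@np.array(s['hand_eye'])
def ray(s,E,u,v,z):
    d=E[:3,:3]@np.array([(u-s['cx'])/f(s),(v-s['cy'])/f(s),1.]);p=E[:3,3];return p+d*(z-p[2])/d[2]
def save(s,n): cv2.imwrite('pics/'+n,s['image'][:,:,::-1])
E
python3 - <<'E'
from h import *
np.set_printoptions(precision=3,suppress=True)
ss={n:r.snapshot(n) for n in ('scene','top')}
cv2.imwrite('pics/a.png',cv2.resize(np.hstack([s['image'] for s in ss.values()])[:,:,::-1],(800,300)))
save(ss['top'],'top.png')
for n,s in ss.items():
    E=ext(s)
    for q in ('mould','mould_mid','tray','axe','bowl','bottle'):
        for d in r.mark_of(s,q)[:4]: print(n,q,round(d['confidence'],2),(E@np.r_[d['at'],1])[:3])
o=r.observe();print(o['orientation'],o['ee_pos'],o['width'])
E
```

```text
scene mould 0.86 [ 0.48   0.216 -0.001]
scene mould 0.76 [ 0.659  0.206 -0.001]
scene mould 0.69 [0.801 0.201 0.002]
scene mould 0.65 [ 0.589 -0.023  0.022]
scene mould_mid 0.98 [ 0.593 -0.026  0.036]
scene mould_mid 0.97 [0.66  0.203 0.014]
scene mould_mid 0.85 [0.802 0.207 0.013]
scene mould_mid 0.59 [0.474 0.217 0.017]
scene tray 0.62 [ 0.564 -0.105  0.008]
scene bowl 0.83 [ 0.503 -0.489 -0.001]
scene bowl 0.75 [ 0.59  -0.024  0.023]
scene bottle 0.77 [0.521 0.462 0.004]
top mould 0.92 [ 0.59  -0.026  0.019]
top mould 0.85 [ 0.479  0.221 -0.   ]
top mould 0.82 [0.663 0.203 0.001]
top mould 0.56 [0.801 0.203 0.003]
top mould_mid 0.83 [0.801 0.205 0.012]
top mould_mid 0.64 [0.484 0.221 0.013]
top mould_mid 0.58 [ 0.591 -0.022  0.038]
top mould_mid 0.58 [0.663 0.211 0.017]
top tray 0.62 [ 0.563 -0.104  0.004]
top axe 0.53 [ 0.495 -0.23   0.025]
top bowl 0.91 [ 0.502 -0.492  0.004]
top bottle 0.75 [ 0.521  0.461 -0.003]
[[-0.96   0.279  0.   ]
 [ 0.279  0.96   0.   ]
 [-0.     0.    -1.   ]] [0.202 0.696 0.231] 0.08549993216731255
```

View pics/a.png

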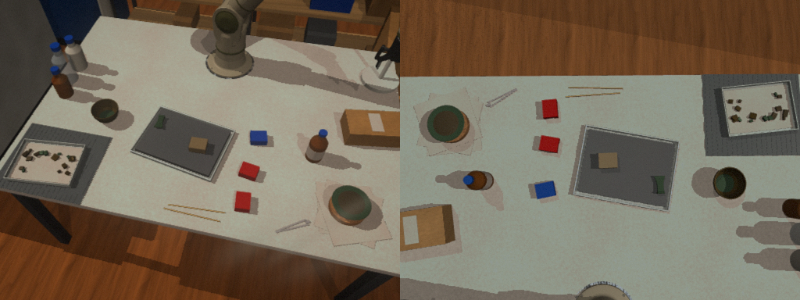

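View pics/top.png

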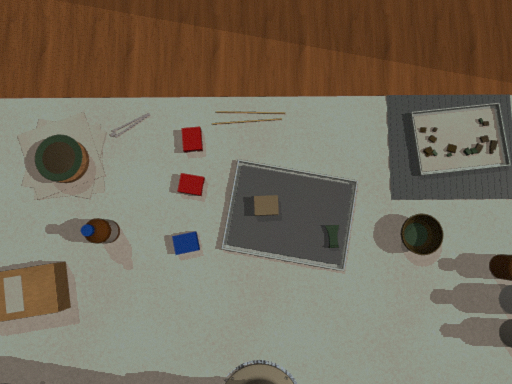

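The mould is the sandy block on the pad, at about (266,205) in the top view, with its long side roughly along world y. The axe is at (331,236), and the red and blue blocks off the pad are look-alikes.

```bash
python3 -m inch '[[[0,0,-7,2,-3.6,1,0],[0,0,-14,4,-7.2,2,0],[0,0,-21,6,-10.8,2,0],[0,0,-28,8,-14.4,2,0],[0,0,-35,10,-18,2,0],[0,0,-42,12,-21.6,2,0],[0,0,-49,14,-25.2,2,0],[0,0,-56,16,-28.8,2,0],[0,0,-63,18,-32.4,2,0],[0,0,-70,20,-36,2,0]]]'
python3 -c "
from cell import r
print([n for n in dir(r) if n[0]!='_'])"
```

```text
time_s: 1.53
ee_pos: [0.403, 0.3345, 0.2517]
orientation: [[-0.06, 0.998, 0.0], [0.998, 0.06, 0.001], [0.001, 0.001, -1.0]]
contact_force: [0.2, -0.2, 0.7]
width: 0.0849
grasp_force: 0.0
['IKError', 'finish_job', 'grasp_offset', 'mark_of', 'masks_of', 'observe', 'snapshot']
```

```bash
python3 -m inch '[[[0,0,-3,1.9,-3.6,0,0],[0,0,-3,3.7,-7.2,0,0],[0,0,-3,5.6,-10.8,0,0],[0,0,-3,7.5,-14.4,0,0],[0,0,-3,9.4,-18,0,0],[0,0,-3,11.2,-21.6,0,0],[0,0,-3,13.1,-25.2,0,0],[0,0,-3,15,-28.8,0,0],[0,0,-3,17,-32.4,0,0],[0,0,-3,18.7,-36,0,0]]]'
python3 -m inch '[[[0,0,0,0,0,0,0],[0,0,0,0,0,0,0]]]'
cat > look.py <<'E'
from h import *
import sys
np.set_printoptions(precision=3,suppress=True)
o=r.observe();print('q',o['joint_positions'],o['ee_pos'])
s=r.snapshot('wrist');E=ext(s);save(s,sys.argv[1]);zt=float(sys.argv[2])
for d in r.masks_of(s,'mould')[:2]:
    m=d['region'].astype('uint8')
    c=max(cv2.findContours(m,0,2)[0],key=cv2.contourArea)[:,0]
    P=np.array([ray(s,E,u,v,zt)[:2]*1000 for u,v in c],np.float32)
    print(d['confidence'],c.mean(0),cv2.minAreaRect(P),cv2.boxPoints(cv2.minAreaRect(P)))
for q in ('mould','mould_mid'):
    for d in r.mark_of(s,q)[:2]: print(q,d['confidence'],(E@np.r_[d['at'],1])[:3])
E
python3 look.py w1.png 0.052
```

```text
time_s: 2.37
ee_pos: [0.5904, -0.0257, 0.2515]
orientation: [[-0.014, 1.0, 0.001], [1.0, 0.014, 0.0], [0.0, 0.001, -1.0]]
contact_force: [1.3, -0.1, -0.1]
width: 0.0854
grasp_force: 0.0
time_s: 2.53
ee_pos: [0.5898, -0.0267, 0.2513]
orientation: [[-0.009, 1.0, 0.0], [1.0, 0.009, -0.001], [-0.001, 0.0, -1.0]]
contact_force: [0.0, -0.2, 0.3]
width: 0.0856
grasp_force: 0.0
q [-19.387  25.052  23.522 109.602 -13.09   47.923  11.5  ] [ 0.59  -0.027  0.251]
0.84 [267.559 163.324] ((592.7719116210938, -20.70323944091797), (59.31494903564453, 75.40740203857422), 1.8220049142837524) [[561.931  16.038]
 [564.328 -59.331]
 [623.613 -57.445]
 [621.216  17.924]]
0.6 [336.8   1.4] ((664.7763671875, 155.4515380859375), (13.542935371398926, 2.7068755626678467), 0.7616696357727051) [[657.987 156.715]
 [658.023 154.008]
 [671.565 154.188]
 [671.529 156.895]]
mould 0.71 [ 0.596 -0.018  0.018]
mould_mid 0.7 [ 0.59  -0.021  0.043]
```

View pics/w1.png

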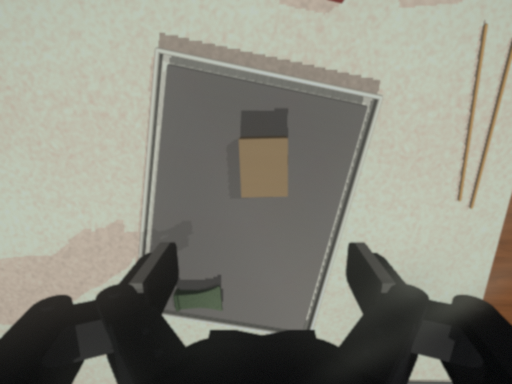

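The mould fills (240–288, 138–196), the axe is at (200,298), and the centre is about (0.592, -0.021) with the short side at 1.8° to world x. Before grasping, I'll test which sideways direction the wrist can reach, with the fingers empty.

```bash
R='[[[-7,0,0,0,0,0,0],[-14,0,0,0,0,0,0],[-21,0,0,0,0,0,0]]]'
python3 -m inch '[[[-7,0,0,0,0,0,0],[-14,0,0,0,0,0,0],[-21,0,0,0,0,0,0],[-28,0,0,0,0,0,0],[-35,0,0,0,0,0,0],[-42,0,0,0,0,0,0],[-49,0,0,0,0,0,0],[-56,0,0,0,0,0,0],[-63,0,0,0,0,0,0],[-70,0,0,0,0,0,0]]]'; python3 -m inch '[[[-7,0,0,0,0,-2,0],[-14,0,0,0,0,-5,0],[-20,0,0,0,0,-8,0],[-20,0,0,0,0,-11,0],[-20,0,0,0,0,-12,0],[-20,0,0,0,0,-12,0],[-20,0,0,0,0,-12,0]]]'; python3 -c "
from cell import r
print(r.observe()['joint_positions'])"
```

```text
time_s: 3.57
ee_pos: [0.5899, -0.0205, 0.2513]
orientation: [[-0.015, 1.0, 0.006], [0.338, 0.011, -0.941], [-0.941, -0.012, -0.338]]
contact_force: [0.6, 0.5, -0.6]
width: 0.0853
grasp_force: 0.0
time_s: 4.15
ee_pos: [0.5896, -0.0233, 0.1335]
orientation: [[-0.012, 1.0, 0.001], [0.0, 0.001, -1.0], [-1.0, -0.012, -0.0]]
contact_force: [0.6, -0.7, 0.4]
width: 0.0854
grasp_force: 0.0
[-62.36947413  80.97275226  52.81369963 107.80549869  27.68274082
  57.33061261 -46.35294469]
```

Pointing the tool towards -y works. I'll go back to 20° past straight down, so the gripper body clears the pad after the 90° turn, and line up for the first grasp.

```bash
python3 -m inch '[[[7,0,0,0,0,1,0],[14,0,0,0,0,2,0],[21,0,0,0,0,3,0],[28,0,0,0,0,4,0],[35,0,0,0,0,4,0],[42,0,0,0,0,4,0],[49,0,0,0,0,4,0],[56,0,0,0,0,4,0],[63,0,0,0,0,4,0],[70,0,0,0,0,4,0]]]'; python3 -m inch '[[[7,0,0,0,0,0,0],[14,0,0,0,0,0,0],[21,0,0,0,0,0,0],[28,0,0,0,0,0,0],[35,0,0,0,0,0,0],[40,0,0,0,0,0,0],[40,0,0,0,0,0,0],[40,0,0,0,0,0,0]]]';python3 -m inch '[[[0,0,1.3,0.2,0.2,0,0],[0,0,1.3,0.2,0.2,0,0],[0,0,1.3,0.2,0.2,0,0]]]'; python3 look.py w2.png 0.052
```

```text
time_s: 4.98
ee_pos: [0.5898, -0.0249, 0.1771]
orientation: [[-0.01, 1.0, 0.008], [0.942, 0.013, -0.335], [-0.335, 0.004, -0.942]]
contact_force: [0.4, -0.4, -2.1]
width: 0.0857
grasp_force: 0.0
time_s: 5.65
ee_pos: [0.5887, -0.0305, 0.1742]
orientation: [[-0.006, 1.0, 0.007], [0.941, 0.004, 0.338], [0.338, 0.009, -0.941]]
contact_force: [0.5, 0.9, 0.1]
width: 0.0856
grasp_force: 0.0
time_s: 5.9
ee_pos: [0.5916, -0.0195, 0.1726]
orientation: [[-0.04, 0.999, -0.007], [0.939, 0.04, 0.341], [0.341, 0.007, -0.94]]
contact_force: [0.2, -0.0, -0.3]
width: 0.0851
grasp_force: 0.0
q [ 11.01   31.839  -5.779 111.13  -25.132  42.589  27.839] [ 0.592 -0.02   0.173]
0.82 [457.941  40.588] ((781.7837524414062, 183.97354125976562), (84.22285461425781, 69.55860900878906), 3.7931013107299805) [[737.464 215.891]
 [742.065 146.485]
 [826.104 152.056]
 [821.502 221.462]]
0.81 [329.619  42.083] ((654.7719116210938, 183.19595336914062), (79.3441390991211, 55.809261322021484), 81.29556274414062) [[621.185 148.204]
 [676.351 139.758]
 [688.359 218.188]
 [633.193 226.634]]
mould 0.87 [ 0.48   0.22  -0.002]
mould 0.73 [0.803 0.205 0.003]
mould_mid 0.67 [0.48  0.22  0.017]
mould_mid 0.59 [ 0.591 -0.023  0.04 ]
```

View pics/w2.png

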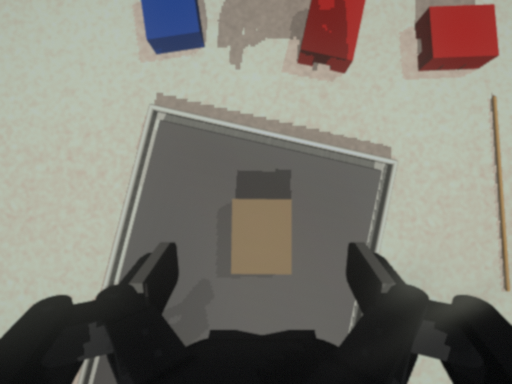

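The block is at (232–292, 198–274), midway between the fingers (centre about column 262) and aligned with them. Descending.

```bash
python3 -m inch '[[[0,0,0,0,-0.3,-3,0],[0,0,0,0,-0.3,-6,0],[0,0,0,0,-0.3,-9,0],[0,0,0,0,-0.3,-11,0],[0,0,0,0,-0.3,-12.5,0],[0,0,0,0,-0.3,-13.5,0],[0,0,0,0,-0.3,-13.5,0],[0,0,0,0,-0.3,-13.5,0]]]'
```

```text
time_s: 6.77
ee_pos: [0.5913, -0.0245, 0.0362]
orientation: [[-0.035, 0.999, -0.009], [0.939, 0.036, 0.342], [0.342, 0.004, -0.94]]
contact_force: [-0.4, -0.6, 0.9]
width: 0.0853
grasp_force: 0.0
```

```bash
python3 -m inch '[[[0,0,0,0,0,-0.5,0],[0,0,0,0,0,-0.9,0],[0,0,0,0,0,-0.9,0],[0,0,0,0,0,-0.9,1],[0,0,0,0,0,-0.9,1],[0,0,0,0,0,-0.9,1],[0,0,0,0,0,-0.9,1],[0,0,0,0,0,-0.9,1],[0,0,0,0,0,-0.9,1],[0,0,0,0,0,-0.9,1]]]';python3 -m inch '[[[0,0,0,0,0,0,1],[0,0,0,0,0,0,1],[0,0,0,0,0,0,1],[0,0,0,0,0,0,1]]]'
```

```text
time_s: 7.6
ee_pos: [0.5916, -0.025, 0.0279]
orientation: [[-0.035, 0.999, -0.007], [0.939, 0.036, 0.342], [0.342, 0.006, -0.94]]
contact_force: [-1.1, -1.0, 5.5]
width: 0.0572
grasp_force: 64.5
time_s: 7.93
ee_pos: [0.5916, -0.0249, 0.0279]
orientation: [[-0.035, 0.999, -0.007], [0.939, 0.036, 0.342], [0.342, 0.005, -0.94]]
contact_force: [-1.1, -0.9, 5.4]
width: 0.0569
grasp_force: 64.5
```

Gripped at 57 mm. Lift, then turn 90°.

```bash
python3 -m inch '[[[0,0,0,0,0,1,1],[0,0,0,0,0,3,1],[0,0,0,0,0,5,1],[0,0,0,0,0,7,1],[0,0,0,0,0,9,1],[0,0,0,0,0,10,1],[0,0,0,0,0,10,1]]]';python3 -m inch '[[[-4,-0.15,0,0,0,0,1],[-10,-0.4,0,0,0,0,1],[-16,-0.6,0,0,0,0,1],[-22,-0.8,0,0,0,0,1],[-28,-1,0,0,0,0,1],[-34,-1.2,0,0,0,0,1],[-40,-1.5,0,0,0,0,1],[-46,-1.7,0,0,0,0,1],[-52,-1.9,0,0,0,0,1],[-58,-2.1,0,0,0,0,1]]]'
python3 -m inch '[[[-6,-0.2,0,0,0,0,1],[-12,-0.4,0,0,0,0,1],[-18,-0.6,0,0,0,0,1],[-24,-0.8,0,0,0,0,1],[-29,-1,0,0,0,0,1],[-32,-1.2,0,0,0,0,1],[-32,-1.2,0,0,0,0,1],[-32,-1.2,0,0,0,0,1]]]'
python3 look.py w3.png 0.05
```

```text
time_s: 8.52
ee_pos: [0.5923, -0.0248, 0.1297]
orientation: [[-0.037, 0.999, -0.004], [0.939, 0.036, 0.341], [0.341, 0.008, -0.94]]
contact_force: [1.5, -0.2, -3.1]
width: 0.0567
grasp_force: 64.7
time_s: 9.35
ee_pos: [0.5915, -0.0236, 0.1273]
orientation: [[-0.031, 0.999, 0.029], [0.784, 0.042, -0.619], [-0.62, 0.004, -0.785]]
contact_force: [-0.7, -0.1, -3.5]
width: 0.0569
grasp_force: 64.6
time_s: 10.02
ee_pos: [0.5911, -0.0245, 0.1257]
orientation: [[-0.016, 0.999, 0.04], [0.34, 0.043, -0.939], [-0.94, -0.001, -0.34]]
contact_force: [0.6, -0.9, -0.8]
width: 0.0566
grasp_force: 64.7
q [-63.035  72.549  57.185 112.723  15.797  42.395 -32.491] [ 0.591 -0.025  0.126]
0.76 [267.741 289.741] ((1039.7740478515625, -2064.6259765625), (437.3822937011719, 8984.80859375), 12.698291778564453) [[ -161.076  2269.827]
 [ 1813.939 -6495.223]
 [ 2240.624 -6399.079]
 [  265.609  2365.971]]
mould 0.87 [ 0.593 -0.031  0.123]
mould_mid 0.69 [ 0.59  -0.014  0.131]
```

Run:
```python
from h import *
s=r.snapshot('scene');im=s['image'][130:240,140:300,::-1]
a=cv2.resize(im,(480,330),interpolation=2)
t=r.snapshot('top')['image'][150:270,200:360,::-1]
w=cv2.imread('pics/w3.png')
b=cv2.resize(t,(440,330),interpolation=2)
cv2.imwrite('pics/c.png',cv2.resize(np.hstack([a,cv2.resize(w,(440,330))]),(800,287)))
```

```text
(no output)
```

View pics/c.png

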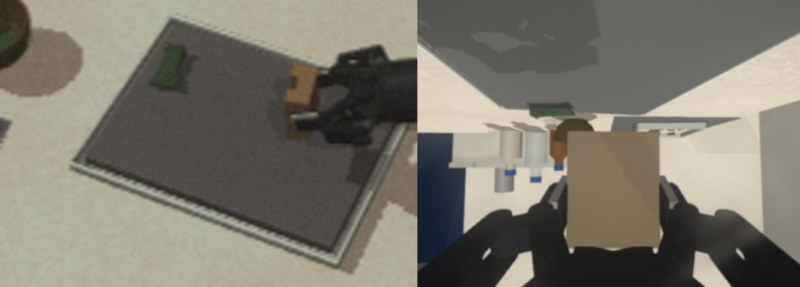

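The block is held upright with its plain back towards the gripper (pixels 568–660, 132–246 on the right) and the carved notch at its top end. Lower it to the pad.

```bash
python3 -m inch '[[[0,0,0,0,0,-1,1],[0,0,0,0,0,-2.5,1],[0,0,0,0,0,-4,1],[0,0,0,0,0,-5,1],[0,0,0,0,0,-5.5,1],[0,0,0,0,0,-5.8,1],[0,0,0,0,0,-5.8,1],[0,0,0,0,0,-5.8,1]]]'
python3 - <<'E'
from h import *
o=r.observe();s=r.snapshot('wrist');E=np.linalg.inv(ext(s))
C=np.array([.592,o['ee_pos'][1]+.009,o['ee_pos'][2]-.004])
for a in (0,5):
  t=np.radians(a);out=[]
  for sx,sz in((-1,1),(1,1),(1,-1),(-1,-1)):
    y,z=.015,.036*sz
    p=E@np.r_[C+[.029*sx,y*np.cos(t)-z*np.sin(t),y*np.sin(t)+z*np.cos(t)],1];out.append((int(s['cx']+f(s)*p[0]/p[2]),int(s['cy']+f(s)*p[1]/p[2])))
  print(a,out)
m=r.masks_of(s,'mould')[0]['region'].astype('uint8');print(cv2.boundingRect(m),o['joint_positions'])
E
```

```text
time_s: 10.98
ee_pos: [0.5914, -0.025, 0.0695]
orientation: [[-0.013, 0.999, 0.039], [0.34, 0.041, -0.94], [-0.94, 0.001, -0.34]]
contact_force: [-0.1, 0.0, -2.6]
width: 0.0569
grasp_force: 64.7
0 [(200, 322), (325, 319), (323, 166), (201, 166)]
5 [(201, 322), (323, 319), (324, 168), (200, 168)]
(199, 176, 126, 157) [-62.14701353  77.03397939  54.48961984 111.73227125  13.65469463
  40.53859459 -35.03850251]
```

```bash
python3 -m inch '[[[0,0,0,0,0,-0.3,1],[0,0,0,0,0,-0.6,1],[0,0,0,0,0,-0.6,1],[0,0,0,0,0,-0.6,1]]]'; python3 -m inch '[[[0,0,0,0,0,-0.1,1],[0,0,0,0,0,-0.2,1],[0,0,0,0,0,-0.2,1],[0,0,0,0,0,-0.2,1]]]'
```

```text
time_s: 11.42
ee_pos: [0.5913, -0.0247, 0.0631]
orientation: [[-0.013, 0.999, 0.039], [0.341, 0.041, -0.939], [-0.94, 0.001, -0.341]]
contact_force: [-0.7, -0.1, -3.0]
width: 0.0568
grasp_force: 64.7
time_s: 11.75
ee_pos: [0.5913, -0.0248, 0.0613]
orientation: [[-0.013, 0.999, 0.039], [0.341, 0.041, -0.939], [-0.94, 0.001, -0.341]]
contact_force: [0.2, 0.7, -3.2]
width: 0.0572
grasp_force: 64.7
```

```bash
python3 -m inch '[[[0,0,0,0,0,-0.1,1],[0,0,0,0,0,-0.2,1],[0,0,0,0,0,-0.2,1],[0,0,0,0,0,-0.2,1]]]'; python3 -m inch '[[[0,0,0,0,0,-0.1,1],[0,0,0,0,0,-0.1,1],[0,0,0,0,0,-0.1,1],[0,0,0,0,0,-0.1,1]]]'
```

```text
time_s: 12.08
ee_pos: [0.5913, -0.0248, 0.0592]
orientation: [[-0.013, 0.999, 0.039], [0.341, 0.041, -0.939], [-0.94, 0.001, -0.341]]
contact_force: [-0.3, 0.2, -2.6]
width: 0.0573
grasp_force: 64.7
time_s: 12.42
ee_pos: [0.5913, -0.0248, 0.0583]
orientation: [[-0.013, 0.999, 0.039], [0.341, 0.041, -0.939], [-0.94, 0.001, -0.341]]
contact_force: [0.7, -0.2, -2.6]
width: 0.0569
grasp_force: 64.9
```

```bash
python3 -m inch '[[[0,0,0,0,0,-0.1,1],[0,0,0,0,0,-0.15,1],[0,0,0,0,0,-0.15,1],[0,0,0,0,0,-0.15,1]]]'; python3 -m inch '[[[0,0,0,0,0,-0.1,1],[0,0,0,0,0,-0.1,1],[0,0,0,0,0,-0.1,1],[0,0,0,0,0,-0.1,1]]]'; python3 look.py w4.png 0.05
```

```text
time_s: 12.75
ee_pos: [0.5913, -0.025, 0.0582]
orientation: [[-0.013, 0.999, 0.039], [0.339, 0.041, -0.94], [-0.941, 0.001, -0.339]]
contact_force: [0.3, 4.0, 6.3]
width: 0.057
grasp_force: 65.7
time_s: 13.08
ee_pos: [0.5913, -0.0251, 0.0582]
orientation: [[-0.012, 0.999, 0.039], [0.338, 0.04, -0.94], [-0.941, 0.002, -0.338]]
contact_force: [-1.5, 6.4, 11.1]
width: 0.0567
grasp_force: 66.0
q [-62.012  78.028  53.986 111.419  13.255  40.315 -35.587] [ 0.591 -0.025  0.058]
0.84 [269.016 271.234] ((577.99072265625, 195.49887084960938), (69.82977294921875, 730.3284912109375), 10.12562370300293) [[ 479.421  548.837]
 [ 607.818 -170.116]
 [ 676.56  -157.84 ]
 [ 548.163  561.114]]
mould 0.97 [ 0.594 -0.03   0.053]
```

View pics/w4.png

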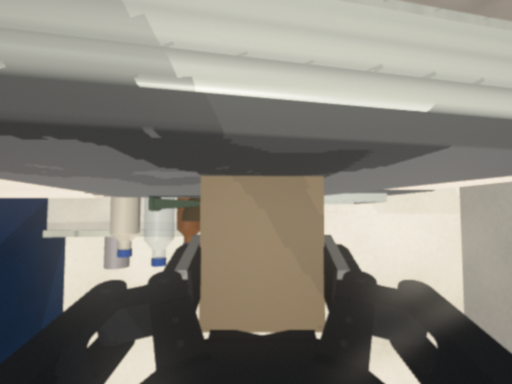

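The block stands on the pad, base edge at row 176, with 14 N of push. Relieve the push, open, and withdraw along the tool axis.

```bash
python3 -m inch '[[[0,0,0,0,0,0.15,1],[0,0,0,0,0,0.15,1],[0,0,0,0,0,0.15,0],[0,0,0,0,0,0.15,0],[0,0,0,0,0,0.15,0],[0,0,0,0,0,0.15,0],[0,0,0,0,0,0.15,0],[0,0,0,0,0,0.15,0]]]'; python3 -m inch '[[[0,0,0,0,0,0,0],[0,0,0,0,0.5,0.2,0],[0,0,0,0,1.5,0.55,0],[0,0,0,-0.1,3,1.1,0],[0,0,0,-0.2,5,1.8,0],[0,0,0,-0.3,7,2.6,0],[0,0,0,-0.4,9,3.3,0],[0,0,0,-0.5,11,4,0],[0,0,0,-0.5,13,5,0],[0,0,0,-0.5,13,5,0]]]'; python3 look.py w5.png 0.094
```

```text
time_s: 13.95
ee_pos: [0.5913, -0.0249, 0.0572]
orientation: [[-0.013, 0.999, 0.039], [0.341, 0.041, -0.939], [-0.94, 0.001, -0.341]]
contact_force: [0.4, -0.1, 0.5]
width: 0.0853
grasp_force: 0.0
time_s: 14.78
ee_pos: [0.5878, 0.1108, 0.1083]
orientation: [[-0.013, 0.999, 0.045], [0.344, 0.047, -0.938], [-0.939, 0.003, -0.344]]
contact_force: [-0.0, 1.3, -0.1]
width: 0.0857
grasp_force: 0.0
q [-69.614  72.795  53.476 103.262  11.038  57.05  -33.617] [0.588 0.111 0.108]
0.7 [442.039  44.373] ((574.0946655273438, 276.5844421386719), (2.3850595951080322, 6.668107509613037), 78.99895477294922) [[570.594 276.05 ]
 [577.14  274.778]
 [577.595 277.119]
 [571.049 278.391]]
0.59 [256.938 177.312] ((607.0806884765625, 84.1693115234375), (515.9027709960938, 84.69744873046875), 86.95308685302734) [[ 551.081 -171.166]
 [ 635.659 -175.668]
 [ 663.081  339.505]
 [ 578.503  344.007]]
mould 0.86 [ 0.593 -0.03   0.057]
mould_mid 0.77 [ 0.589 -0.017  0.059]
```

View pics/w5.png

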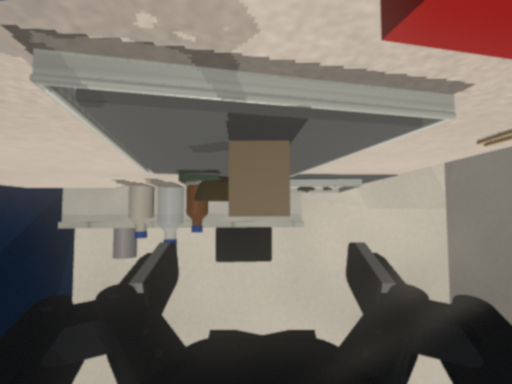

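The block stands upright and undisturbed (229–290, 140–216). Swing the tool to vertical above it.

```bash
python3 -m inch '[[[7,0.3,0,0,0,2,0],[14,0.6,0,0,0,5,0],[21,1,0,0,0,8,0],[28,1.3,0,0,0,11,0],[35,1.6,0,0,0,13,0],[42,1.9,0,0,0,14,0],[49,2.2,0,0,0,14,0],[56,2.6,0,0,0,14,0],[63,2.9,0,0,0,14,0],[70,3.2,0,0,0,14,0]]]'; python3 -m inch '[[[0,0,0,0,-3,0,0],[0,0,0,0.2,-6,0,0],[0,0,0,0.2,-9,0,0],[0,0,0,0.2,-11.5,0,0],[0,0,0,0.2,-13,0,0],[0,0,0,0.2,-13,0,0],[0,0,0,0.2,-13,0,0],[0,0,0,0.2,-13,0,0]]]'; python3 look.py w6.png 0.094
```

```text
time_s: 15.82
ee_pos: [0.5861, 0.1045, 0.2484]
orientation: [[-0.042, 0.999, -0.002], [0.999, 0.042, 0.006], [0.006, -0.002, -1.0]]
contact_force: [-0.3, 0.1, -2.1]
width: 0.0855
grasp_force: 0.0
time_s: 16.48
ee_pos: [0.5878, -0.0243, 0.2468]
orientation: [[-0.043, 0.999, -0.005], [0.999, 0.043, 0.0], [0.001, -0.005, -1.0]]
contact_force: [-0.0, 0.6, -0.2]
width: 0.0856
grasp_force: 0.0
q [-24.317  26.428  30.736 110.194 -17.721  48.361  18.232] [ 0.588 -0.024  0.247]
0.78 [451.267   2.467] ((756.0869750976562, 148.2117919921875), (56.223567962646484, 3.1185355186462402), 2.5188183784484863) [[727.934 148.534]
 [728.071 145.419]
 [784.24  147.889]
 [784.103 151.005]]
0.67 [260.698 166.605] ((591.2476806640625, -9.43246841430664), (58.786346435546875, 41.47158432006836), 2.6119401454925537) [[560.94    9.942]
 [562.83  -31.486]
 [621.555 -28.807]
 [619.665  12.621]]
mould 0.9 [ 0.596 -0.028  0.054]
mould_mid 0.55 [ 0.59  -0.015  0.064]
```

View pics/w6.png

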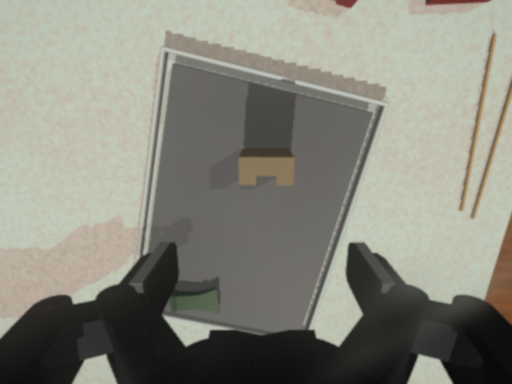

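The top end is at (239–294, 157–185) with the carving facing -y, as planned. Its centre is about (0.591, -0.0155). Descend straddling it.

```bash
python3 -m inch '[[[0,0,0,0.3,0.9,-3,0],[0,0,0,0.3,0.9,-6,0],[0,0,0,0.3,0.9,-9,0],[0,0,0,0.3,0.9,-11.5,0],[0,0,0,0.3,0.9,-13,0],[0,0,0,0.3,0.9,-13,0],[0,0,0,0.3,0.9,-13,0]]]'; python3 -m inch '[[[0,0,0,0,0,-2,0],[0,0,0,0,0,-4,0],[0,0,0,0,0,-6,0],[0,0,0,0,0,-7.3,0],[0,0,0,0,0,-7.3,0],[0,0,0,0,0,-7.3,0]]]'
```

```text
time_s: 17.27
ee_pos: [0.591, -0.0154, 0.1168]
orientation: [[-0.044, 0.999, -0.005], [0.999, 0.044, -0.0], [-0.0, -0.005, -1.0]]
contact_force: [-0.4, 0.4, -0.1]
width: 0.0853
grasp_force: 0.0
time_s: 17.77
ee_pos: [0.5919, -0.0158, 0.0452]
orientation: [[-0.043, 0.999, -0.003], [0.999, 0.043, -0.0], [0.0, -0.003, -1.0]]
contact_force: [0.1, -1.2, 0.5]
width: 0.0854
grasp_force: 0.0
```

```bash
python3 -m inch '[[[0,0,0,0,0,0,1],[0,0,0,0,0,0,1],[0,0,0,0,0,0,1],[0,0,0,0,0,0,1],[0,0,0,0,0,0,1],[0,0,0,0,0,0,1],[0,0,0,0,0,0,1],[0,0,0,0,0,0,1],[0,0,0,0,0,0,1],[0,0,0,0,0,0,1]]]'; python3 -m inch '[[[0,0,0,0,0,1,1],[0,0,0,0,0,3,1],[0,0,0,0,0,5,1],[0,0,0,0,0,7,1],[0,0,0,0,0,9,1],[0,0,0,0,0,9,1],[0,0,0,0,0,9,1]]]'
```

```text
time_s: 18.6
ee_pos: [0.592, -0.0157, 0.0458]
orientation: [[-0.043, 0.999, -0.002], [0.999, 0.043, 0.0], [0.0, -0.002, -1.0]]
contact_force: [-2.4, 0.3, 8.3]
width: 0.0574
grasp_force: 63.8
time_s: 19.18
ee_pos: [0.5918, -0.0156, 0.1358]
orientation: [[-0.044, 0.999, -0.001], [0.999, 0.044, 0.0], [0.0, -0.001, -1.0]]
contact_force: [-0.3, 0.0, -2.3]
width: 0.0573
grasp_force: 64.8
```

```bash
python3 -m inch '[[[-4,-0.2,0,0,0,0,1],[-10,-0.4,0,0,0,0,1],[-16,-0.7,0,0,0,0,1],[-22,-1,0,0,-1,0,1],[-28,-1.2,0,0,-1,0,1],[-34,-1.5,0,0,-2,0,1],[-40,-1.8,0,0,-2,0,1],[-46,-2,0,0,-3,0,1],[-52,-2.3,0,0,-3,0,1],[-58,-2.5,0,0,-3,0,1]]]'
python3 -m inch '[[[-6,-0.3,0,0,0,0,1],[-12,-0.5,0,0,0,0,1],[-18,-0.8,0,0,0,0,1],[-24,-1,0,0,0,0,1],[-29,-1.3,0,0,0,0,1],[-32,-1.4,0,0,0,0,1],[-32,-1.4,0,0,0,0,1],[-32,-1.4,0,0,0,0,1],[-32,-1.4,0,0,0,0,1]]]'
python3 look.py w7.png 0.14
python3 - <<'E'
from h import *
s=r.snapshot('scene');E=ext(s)
for q in ('mould','mould_mid'):
    for d in r.mark_of(s,q)[:4]: print(q,d['confidence'],(E@np.r_[d['at'],1])[:3])
a=cv2.resize(s['image'][130:240,140:300,::-1],(400,275),interpolation=2)
w=cv2.resize(cv2.imread('pics/w7.png'),(400,275))
cv2.imwrite('pics/e.png',np.hstack([a,w]))
E
```

```text
time_s: 20.02
ee_pos: [0.5912, -0.0451, 0.1337]
orientation: [[-0.023, 0.999, 0.034], [0.525, 0.041, -0.85], [-0.851, -0.002, -0.525]]
contact_force: [-0.4, 0.6, -2.8]
width: 0.0573
grasp_force: 64.7
time_s: 20.77
ee_pos: [0.5913, -0.0461, 0.1345]
orientation: [[0.001, 0.999, 0.039], [0.0, 0.039, -0.999], [-1.0, 0.001, -0.0]]
contact_force: [0.2, 0.3, -1.8]
width: 0.0574
grasp_force: 64.9
q [-67.758  94.771  71.087 110.902   5.088  44.547 -22.837] [ 0.591 -0.046  0.135]
mould 0.88 [ 0.593 -0.033  0.151]
mould 0.62 [ 0.592 -0.031  0.139]
mould_mid 0.96 [ 0.59  -0.032  0.14 ]
mould 0.9 [0.80071167 0.2021837  0.00086795]
mould 0.81 [ 6.59589829e-01  2.03125682e-01 -5.20417454e-04]
mould 0.64 [ 0.5871078  -0.02866909  0.14854886]
mould_mid 0.78 [ 0.59213029 -0.03539589  0.13423017]
mould_mid 0.75 [0.80360577 0.20202117 0.01497531]
mould_mid 0.73 [ 0.50431049 -0.48846178  0.00092455]
mould_mid 0.6 [0.6585871  0.20229688 0.01614444]
```

View pics/e.png

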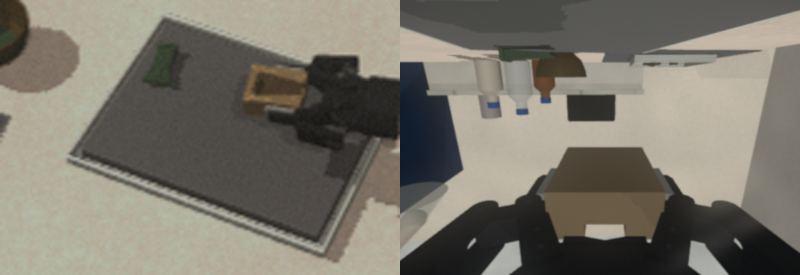

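Carved hollow is up at (275,85) on the left, held by its long sides. One numeric check of the tilt from the wrist corners before handing in.

Run:
```python
from h import *
from scipy.optimize import least_squares
s=r.snapshot('wrist');E=np.linalg.inv(ext(s))
obs=np.array([(202,207),(310,207),(186,270),(338,268)],float)
def g(p):
  t=p[2];o=[]
  for sx,y in((-1,-.036),(1,-.036),(-1,.036),(1,.036)):
    z=-.015
    q=E@np.r_[.591+p[3]+.029*sx,p[0]+y*np.cos(t)-z*np.sin(t),p[1]+y*np.sin(t)+z*np.cos(t),1]
    o.append((s['cx']+f(s)*q[0]/q[2],s['cy']+f(s)*q[1]/q[2]))
  return (np.array(o)-obs).ravel()
k=least_squares(g,[-.03,.137,0,0],x_scale=[.01,.01,.1,.01]);print(k.x,np.degrees(k.x[2]),k.fun.round(1))
```

```text
[-0.03193917  0.13461918 -0.01108982 -0.00070773] -0.6353997545315255 [ 7.6  0.4 -5.5 -1.1 -2.9  1.1  1.6 -0.7]
```

Tilt is about 1° and the middle is 113 mm above the pad. Let it settle and hand in.

```bash
python3 -m inch '[[[0,0,0,0,0,0,1],[0,0,0,0,0,0,1],[0,0,0,0,0,0,1],[0,0,0,0,0,0,1],[0,0,0,0,0,0,1],[0,0,0,0,0,0,1]]]' && python3 -c "
from cell import r
print(r.finish_job())"
```

```text
time_s: 21.67
ee_pos: [0.5913, -0.0458, 0.1342]
orientation: [[0.0, 0.999, 0.039], [-0.001, 0.039, -0.999], [-1.0, 0.0, 0.001]]
contact_force: [-1.9, 0.5, -1.8]
width: 0.0574
grasp_force: 64.9
the job is handed in; nothing more can be done
None
```

I turned the mould over and handed the job in at about 22 s, with the mould held still over the pad, carved face up, level to about 1° and its middle about 11 cm above the pad. The hand-in returned no verdict.

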